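# Present the frosted glass slide label up over the light pad

### The arm

A 6-joint arm with a two-finger parallel gripper is mounted at the origin on the work surface. World frame = base frame: x ahead of the robot, y to its left, z up, the work surface at z = 0. Lengths are in m, angles in degrees, forces in N, time in s.
With the tool pointing down it reaches from about 0.375 to 0.9 m from the base axis. Payload 3.1 kg.
Tool frame: the origin (TCP) lies on the centre line of the jaws, within the pads' length; the fingertips stand 22 mm ahead of it and the grasp point (between the pads) lies 3 mm ahead of it; y points along the fingers, z is the direction in which the jaws open and shut, and the axes are right-handed (so a half turn about y gives the same grasp; the last joint's range is limited). The gripper opens to 87 mm and grips with 3 to 60 N. Pads are 19 mm wide; open, the fingers measure 117 mm over their backs; the gripper's body (75 mm by 190 mm) begins 51 mm behind the grasp point.
Start: joints at [59.272, 30.224, 82.088, -0, 67.689, -10.227], TCP at [0.219, 0.585, 0.245] pointing down, gripper open.
Joint ranges: [-176.69, 176.69], [-43.24, 126.21], [12.49, 139.97], [-82, 262], [0, 151.66], [-163.58, 163.58]. Speed limits (degrees/s): [159.86, 159.86, 180, 180, 180, 180].

### API

Orientations are given as a 3x3 rotation matrix whose columns are the frame's x, y, z axes.
In Python, from rig import bot gives the robot as it stands.
- The arm moves only by the tool jog_arm, never from a script. Its argument "motion" is one flat list of numbers, 6 for each row, row after row: the shift along the tool's x, y, z in mm, then the turn, a rotation vector about the tool's x, y, z in degrees. A call has 1 to 20 rows; each row is the pose to reach, as a shift and turn from the pose commanded when the call began, along the tool's axes at that moment; what a row does not reach only later rows make up. A row lasts 1/8 s, in which the tool goes at most 62.5 mm and 10.7 degrees, less where a joint would pass 70% of its speed; a pose out of reach is approached as far as the arm can. A call with a gripper value outside its range is refused whole. "gripper" is the opening, from 0 (shut) to 1 (fully open), set as the call begins (left out, the last holds). The fingers move at their own pace and stop on an object; the grip force is fixed at half the most. Time passes only in rows, so rows that repeat a pose let the fingers close. It gives the time, the measured TCP pose, the force and the opening at its end, in the units of the state.
- bot.read_state(): the state, without advancing time (a new reading comes with each control period).
- bot.capture(name): name is "scene" or "top" or "wrist"; returns (picture, depth): 480x640x3 uint8, red, green, blue; 480x640 float32, m along the optical axis (not along the pixel's ray), 0 where there is no reading.
- bot.get_calibration(name): a dict with "mtx" (3x3 intrinsics, pixels), "pose" (4x4, takes a point from camera to world coordinates); the wrist camera has in their place "hand_eye" (4x4, takes a point from camera to tool coordinates, whose origin is the TCP and whose axes are the tool frame's). Camera axes: x right, y up, looking along -z (the intrinsics and any distortion apply to the point x, -y, -z); pixel columns grow to the right and rows downward; lengths in m; the calibration is good to about 2 mm. The wrist camera is an equidistant fisheye: a pixel r from the principal point sees the ray r / f radians off the axis. A picture is of the moment at which its call begins: read the wrist's pose just before it. get_calibration takes no time and is no camera call.
- bot.hand_in(): hands the job in, once; it reports no verdict.
The state is a dict: "time_s": time; "joint_positions": joint angles; "qvel": joint speeds; "tau": joint torques, N m; "position": TCP position; "tcp_rot": TCP orientation; "force": force on the tool from outside, world axes, zero at the start; "moment": the same for the moment, N m; "opening": opening from 0.0 (shut) to 1.0 (fully open).
Only numpy, scipy, OpenCV 4.12 (cv2) and the standard library are available. Lean on these libraries where they do the work, as an engineer would, in place of code of your own. Each camera call takes 0.05 s, during which the arm holds its last target.

### The job

Find the clear glass slide with the frosted, corner-notched end, take it out of its stand by the clear glass only (never touch the frosted end with the fingers), and show it above the light pad: the label over the middle of the pad, the face with the blue label turned upwards at a slant of 45 degrees or flatter, the label 10 to 30 cm above the bench. Finish while still holding it there, still, in the gripper: do not put it down or let it touch the pad, and leave the coloured plates and everything else on the bench where they are.

Things in the scene. Friction and masses are not known exactly. Their poses are not given: they have to be found in the camera images.
- slide: Clear, pale blue glass slide 100 x 8 x 60 mm (x, y, z), 70 to 140 g, standing on a long edge in a stand, at any heading. Origin: middle of its lower edge. x runs along it to the frosted end, y is the outward normal of the label face, z up to the free edge. From x = 20 to 50 mm it is frosted opaque white on both sides; x = -50 to 20 is clear glass, where it may be gripped.
- notch (a point): middle of the 12 x 12 mm notch cut from the upper corner of the frosted end (x = 44, y = 0, z = 54 mm in the slide's frame). Seen with the notch at top left, the label faces the viewer; the other face of the frosted end is blank white
- label (a point): middle of the blue label with white bars, on the +y face only: x = 34, y = 4, z = 24 mm in the slide's frame; has the slide's axes. y is level at the start and must finally point upwards, 45 degrees or less from straight up
- clear_grip (a point): a point in the middle of the thickness of the clear glass, fit for gripping across the 8 mm: x = -14, z = 48 mm of the slide's frame, 12 mm below the upper edge, 34 mm from the frosted part; has the slide's axes
- light_pad: flat square light pad, grey frame 170 x 170 mm, 12 mm high, with a white glowing panel of 140 x 140 mm; fixed during a run. Origin: centre of its underside
- stand_a: one of three equal fixed stands that change places: dark base 126 x 64 x 10 mm, two black cheeks along x leave a slot 11 mm wide, 104 mm long, floor 10 mm and cheek tops 24 mm above the bench; the plate in it reaches up to 70 mm (46 mm stand free). Holds the slide, whose x is this stand's x. Origin: centre of its underside
- stand_b: equal stand, holds the amber plate; axes as stand_a
- stand_c: equal stand, holds the green plate; axes as stand_a
- amber_plate: amber filter plate, 100 x 8 x 60 mm, no frosted end, no notch; loose in its stand, to be left alone. Origin: middle of its lower edge, x along its length, z up
- green_plate: green filter plate of the same size, no frosted end, no notch; to be left alone. Axes as the amber one
- beaker: bystander: glass beaker, 70 mm across, 85 mm high, between the stands and the light pad, farther out; origin under its centre
- marker: bystander: white marker with a black cap, about 120 x 14 x 14 mm, lying right of the light pad; origin under its middle
- dropper: bystander: small brown bottle, 36 mm across, 75 mm high, right of the light pad; origin under its centre
Mind the look-alikes: they are no part of the job. What is shaped like the slide but pink or red is not meant.

How it is judged (in metres and radians):
On the way:
1. the slide is lifted clear of its stand in the gripper (height (world z) of slide above 0.04 m and contact force between the fingers and slide above 1 N), for 0.2 s.
At the end, for the whole second after the job is handed in: The slide is held still in the fingers alone, off the pad, label face within 55 degrees of facing straight up, the label's middle within 50 mm of the pad's centre seen from above and 90 to 320 mm above the bench; coloured plates within 20 mm of their start (contact force between the fingers and slide above 1 N and angle between slide's own y axis and vertical below 0.96 rad and horizontal distance between label and light_pad below 0.05 m and height (world z) of label between 0.09 and 0.32 m and linear speed of slide below 0.03 m/s and contact force between slide and light_pad below 0.1 N and distance of each of amber_plate, green_plate from where it was at the start of the episode below 0.02 m and distance of each of beaker, marker, dropper from where it was at the start of the episode below 0.03 m); the arm keeps its last pose, push and grip.
It fails at once if the fingers touch the frosted end (contact force between the fingers and slide_c1 above 0.3 N or contact force between the fingers and slide_c2 above 0.3 N).
It fails at once if the slide touches the light pad (contact force between slide and light_pad above 0.3 N).
It fails at once if a coloured plate is disturbed (distance of any of amber_plate, green_plate from where it was at the start of the episode above 0.02 m).
It fails at once if a bystander is pushed away (distance of any of beaker, marker, dropper from where it was at the start of the episode above 0.03 m).
It also fails if it takes over 35 s, if anything falls off the work surface, if the arm or the gripper's body presses on something with over 40 N, if the wrist force passes 120 N, or if a joint passes its speed limit or range.

## Working session

There is one attempt and no reset: what is moved stays moved. The work goes in short steps, Python scripts to look and compute and a tool call to move; the robot and the scene stay as the last step left them, time stands still between calls to the robot, and variables do not carry over. Pictures are saved under pics/ and viewed, and the job is handed in when it is done.

Besides the shell and the picture viewer there is one more tool, called after "Call:" by a JSON object that holds its "fn" and its "kwargs". jog_arm: Moves the arm, as the interface text tells. Its arguments: {"type":"object","properties":{"motion":{"type":"array","items":{"type":"number"}},"gripper":{"type":"number"}},"required":["motion"]}

```bash
mkdir -p pics; ls
python3 - <<'E'
from rig import bot
import cv2,numpy as np
s=bot.read_state();print(s)
for n in("scene","top"):
    p,d=bot.capture(n);cv2.imwrite(f"pics/{n}0.png",p[:,:,::-1]);np.savez(f"{n}0.npz",p=p,d=d)
    c=bot.get_calibration(n);print(n,c)
print(bot.get_calibration("wrist"))
p,d=bot.capture("wrist");cv2.imwrite("pics/wrist0.png",p[:,:,::-1])
E
```

```text
pics
{'time_s': 0.0, 'joint_positions': array([ 5.92729912e+01,  3.02788915e+01,  8.21576426e+01,  8.58124067e-04,
        6.76878656e+01, -1.02252709e+01]), 'qvel': array([-0.09286102, -0.03759082, -0.01174204,  0.00152925, -0.00407829,
        0.01349686]), 'tau': array([ 1.30752604e-03, -4.40028727e+01, -1.76593101e+01,  6.33817725e-02,
        5.79895510e-02, -1.52559260e-04]), 'position': array([0.21848679, 0.58482972, 0.2435654 ]), 'tcp_rot': array([[ 9.36659346e-01, -1.12127262e-03,  3.50239935e-01],
       [-3.50241503e-01, -1.85929440e-03,  9.36657586e-01],
       [-3.99049355e-04, -9.99997643e-01, -2.13424168e-03]]), 'force': array([0.07792592, 0.11828402, 0.31875968]), 'moment': array([-0.06015415, -0.02898258, -0.0057759 ]), 'opening': 0.9960060686131833}
scene {'mtx': array([[435.38667544,   0.        , 321.10346444],
       [  0.        , 435.38667544, 242.33291058],
       [  0.        ,   0.        ,   1.        ]]), 'pose': array([[ 0.85012449, -0.31786727,  0.41981991,  1.01965875],
       [ 0.52628144,  0.48595633, -0.69776378, -0.75930588],
       [ 0.01778212,  0
[... 338 characters left out ...]
      [-0.99935934, -0.03301028,  0.01382887,  0.00116937],
       [ 0.00640954,  0.2150702 ,  0.97657756,  1.11895813],
       [ 0.        ,  0.        ,  0.        ,  1.        ]])}
{'mtx': array([[371.64829954,   0.        , 311.09834703],
       [  0.        , 371.64829954, 242.67154995],
       [  0.        ,   0.        ,   1.        ]]), 'hand_eye': array([[ 1.42788975e-04, -9.58383918e-01, -2.85482479e-01,
        -7.91301790e-02],
       [-6.75595326e-04,  2.85482324e-01, -9.58383736e-01,
        -1.40209039e-01],
       [ 9.99999762e-01,  3.29717260e-04, -6.06715967e-04,
         6.89587988e-04],
       [ 0.00000000e+00,  0.00000000e+00,  0.00000000e+00,
         1.00000000e+00]])}
```

View pics/scene0.png

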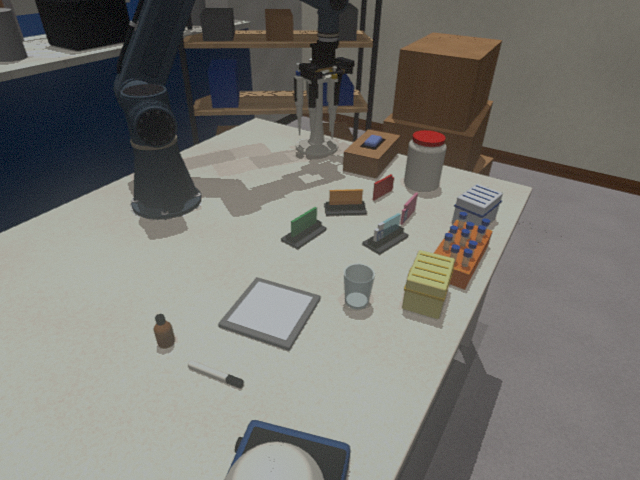

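View pics/top0.png

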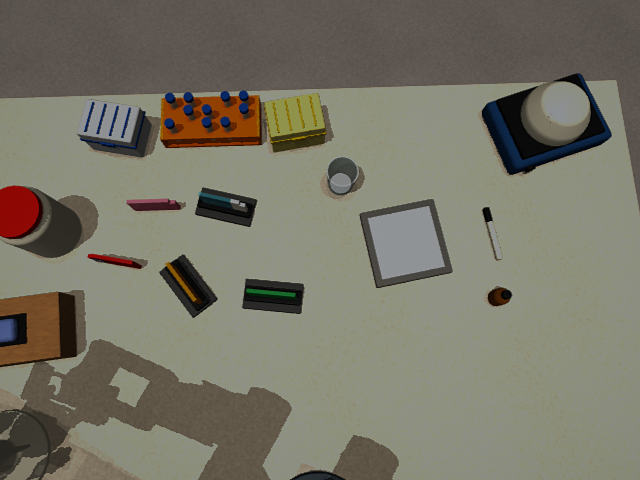

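View pics/wrist0.png

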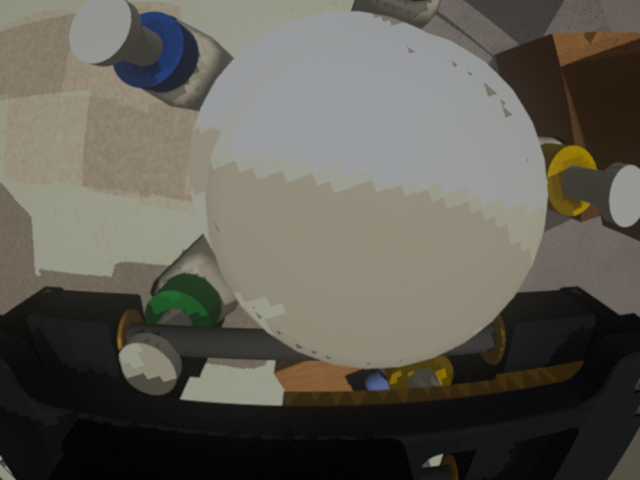

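The slide's stand is near (226,207) in the top view, with a frosted piece at its right end. The amber stand is at (188,285), green at (273,296), and the pad at (406,243). I'll enlarge these for detail.

Run:
```python
import cv2,numpy as np
t=cv2.imread("pics/top0.png");s=cv2.imread("pics/scene0.png")
a=cv2.resize(t[175:240,185:270],(780,596),interpolation=cv2.INTER_CUBIC)
b=cv2.resize(s[195:260,350:435],(780,596),interpolation=cv2.INTER_CUBIC)
cv2.imwrite("pics/ct.png",a);cv2.imwrite("pics/cs.png",b)
c=cv2.resize(s[30:190,250:460],(780,594),interpolation=cv2.INTER_CUBIC)
cv2.imwrite("pics/cg.png",c)
```

```text
(no output)
```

View pics/ct.png

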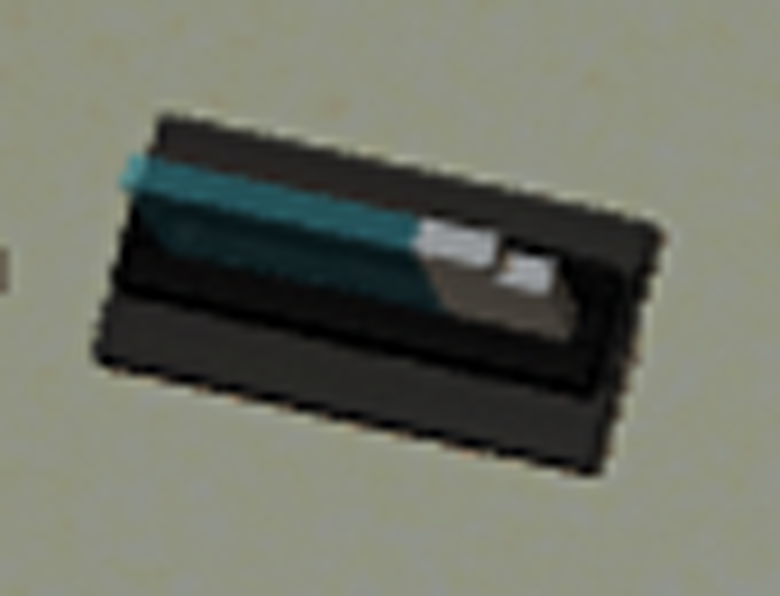

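View pics/cs.png

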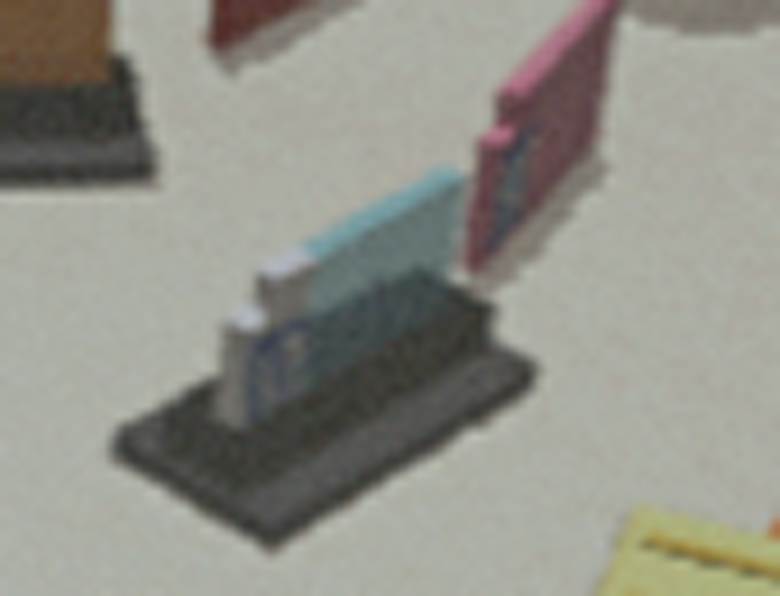

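View pics/cg.png

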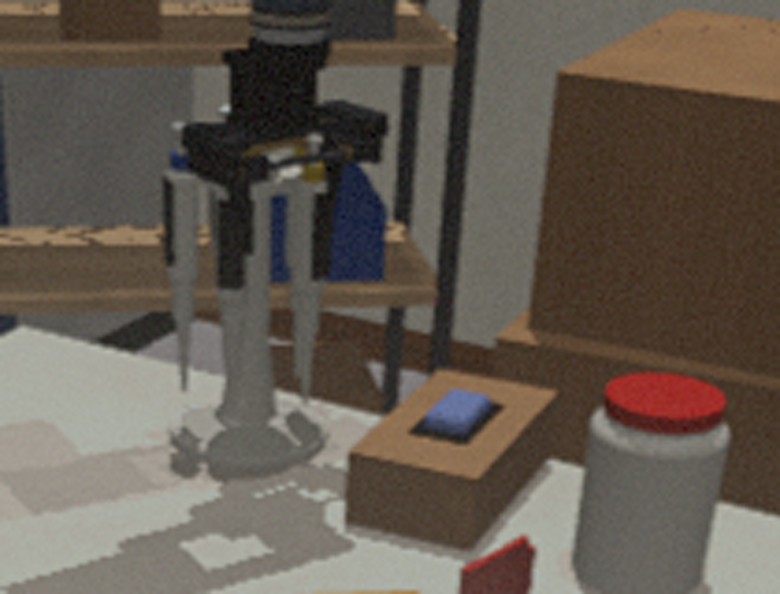

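The slide's notch and blue label both face the scene camera, so the label normal points to about +x and the frosted end to about -y. The gripper is over a pipette carousel, so I have to rise before going sideways. Next I measure positions.

```bash
cat > h.py <<'E'
import numpy as np,cv2
from rig import bot
def ray(n,uv):
    c=bot.get_calibration(n);K=c['mtx'];T=c['pose']
    uv=np.atleast_2d(uv).astype(float)
    d=np.c_[(uv[:,0]-K[0,2])/K[0,0],-(uv[:,1]-K[1,2])/K[1,1],-np.ones(len(uv))]@T[:3,:3].T
    return T[:3,3],d
def onz(n,uv,z):
    o,d=ray(n,uv);return o+d*((z-o[2])/d[:,2])[:,None]
def cloud(n,dep):
    v,u=np.mgrid[:480,:640];o,d=ray(n,np.c_[u.ravel(),v.ravel()])
    P=o+d*dep.ravel()[:,None];P[dep.ravel()==0]=np.nan
    return P.reshape(480,640,3)
E
python3 - <<'E'
from h import *
np.set_printoptions(precision=4,suppress=True)
T=np.load("top0.npz");S=np.load("scene0.npz")
hsv=cv2.cvtColor(T['p'],cv2.COLOR_RGB2HSV)
# top crop coordinates
sc=85/780;
def t(x,y):return (185+x*sc-0.45,175+y*65/596-0.45)
def s(x,y):return (350+x*sc-0.45,195+y*65/596-0.45)
names=["clear end far","clear end near","frost boundary far","frost boundary near","notch shoulder far"]
print("top z=.07",onz("top",[t(130,155),t(122,188),t(420,220),t(413,247),t(498,235)],.07))
print("base z=.01",B:=onz("top",[t(162,115),t(665,232),t(600,478),t(97,360)],.01),B.mean(0))
print("scene z=.07",onz("scene",[s(447,165),s(468,178),s(300,243),s(318,258),s(262,272)],.07))
b=onz("scene",[s(112,448),s(272,548),s(538,370)],.01);print("scene base",b,(b[0]+b[2])/2)
# pad
g=T['p'].astype(int);m=(hsv[...,1]<25)&(hsv[...,2]>140);m[:,:350]=0;m[:,460:]=0;m[:190]=0;m[300:]=0
c=max(cv2.findContours(m.astype(np.uint8),0,2)[0],key=cv2.contourArea);r=cv2.minAreaRect(c)
print(r);Q=onz("top",cv2.boxPoints(r),.012);print("pad",Q.mean(0),np.linalg.norm(Q[0]-Q[1]))
P=cloud("top",T['d'])
for nm,px in [("beaker",(341,170)),("slide",(226,203)),("redjar",(10,210)),("marker",(492,230))]:print(nm,P[px[1],px[0]])
PS=cloud("scene",S['d'])
for px in [(318,60),(318,100),(318,130),(297,130),(333,120),(318,150),(330,62)]:print(px,PS[px[1],px[0]])
E
```

```text
top z=.07 [[0.6791 0.2272 0.07  ]
 [0.6712 0.2289 0.07  ]
 [0.6612 0.1604 0.07  ]
 [0.6548 0.162  0.07  ]
 [0.657  0.1425 0.07  ]]
base z=.01 [[0.7088 0.2325 0.01  ]
 [0.6749 0.11   0.01  ]
 [0.6137 0.1263 0.01  ]
 [0.6472 0.2474 0.01  ]] [0.6611 0.179  0.01  ]
scene z=.07 [[0.6722 0.2251 0.07  ]
 [0.6805 0.2217 0.07  ]
 [0.6539 0.1614 0.07  ]
 [0.6617 0.1569 0.07  ]
 [0.6514 0.1413 0.07  ]]
scene base [[0.6203 0.1175 0.01  ]
 [0.6812 0.0989 0.01  ]
 [0.7101 0.2248 0.01  ]] [0.6652 0.1711 0.01  ]
((405.7613220214844, 241.8660888671875), (62.57568359375, 64.1722640991211), 78.11134338378906)
pad [ 0.5683 -0.215   0.012 ] 0.1440754536324408
beaker [ 0.7355 -0.0801  0.0196]
slide [0.6564 0.172  0.0544]
redjar [0.6213 0.5626 0.1696]
marker [ 0.5868 -0.4059  0.0158]
(318, 60) [0.2142 0.534  0.3476]
(318, 100) [0.173  0.6037 0.1904]
(318, 130) [0.1762 0.6014 0.0776]
(297, 130) [-0.0099  0.7299 -0.0036]
(333, 120) [0.2399 0.6026 0.1293]
(318, 150) [0.2001 0.5649 0.0152]
(330, 62) [0.2405 0.5678 0.3386]
```

Slide grip point is (0.666, 0.1905) and its x heading is (-0.262, -0.965). Clear length came out at 69 mm against 70, and the two views agree within about 4 mm. The pad centre is (0.568, -0.215), with a panel of 144 mm against 140. First I rise straight up, clear of the carousel.

Call:
{"fn": "jog_arm", "kwargs": {"motion": [0, -20, 0, 0, 0, 0, 0, -50, 0, 0, 0, 0, 0, -90, 0, 0, 0, 0, 0, -130, 0, 0, 0, 0, 0, -165, 0, 0, 0, 0, 0, -190, 0, 0, 0, 0, 0, -200, 0, 0, 0, 0, 0, -200, 0, 0, 0, 0], "gripper": 1}}

```text
time_s: 1.15
position: [0.2188, 0.5854, 0.4444]
tcp_rot: [[0.937, 0.0, 0.35], [-0.35, 0.0, 0.937], [0.0, -1.0, 0.0]]
force: [0.7, 0.3, -0.6]
opening: 0.998
```

Call:
{"fn": "jog_arm", "kwargs": {"motion": [15, 0, -6, 0, 3, 0, 45, 0, -17, 0, 9, 0, 85, 5, -33, 0, 17, 0, 127, 15, -49, 0, 25, 0, 170, 26, -65, 0, 33, 0, 213, 38, -82, 0, 41, 0, 256, 50, -98, 0, 49, 0, 299, 63, -115, 0, 57, 0, 342, 76, -131, 0, 65, 0, 385, 89, -148, 0, 72, 0, 428, 102, -164, 0, 78, 0, 470, 115, -180, 0, 82, 0, 508, 128, -195, 0, 84, 0, 538, 138, -206, 0, 84.7, 0, 554, 144, -212, 0, 84.7, 0, 557, 145, -214, 0, 84.7, 0, 557, 145, -214, 0, 84.7, 0]}}

```text
time_s: 3.28
position: [0.665, 0.1907, 0.2998]
tcp_rot: [[-0.261, -0.0, 0.965], [-0.965, 0.0, -0.261], [-0.0, -1.0, -0.0]]
force: [-0.0, -0.4, 1.0]
opening: 1.002
```

Run:
```python
from h import *
np.set_printoptions(precision=4,suppress=True)
s=bot.read_state();print(s['time_s'],s['joint_positions'],s['position'],s['tcp_rot'])
p,d=bot.capture("wrist");cv2.imwrite("pics/wrist1.png",p[:,:,::-1]);np.savez("w1.npz",p=p,d=d,pos=s['position'],R=s['tcp_rot'])
```

```text
3.275 [ 6.7524 32.8733 67.81    0.0295 79.3326 21.9033] [0.665  0.1907 0.2998] [[-0.2615 -0.0003  0.9652]
 [-0.9652  0.0005 -0.2615]
 [-0.0004 -1.     -0.0004]]
```

View pics/wrist1.png

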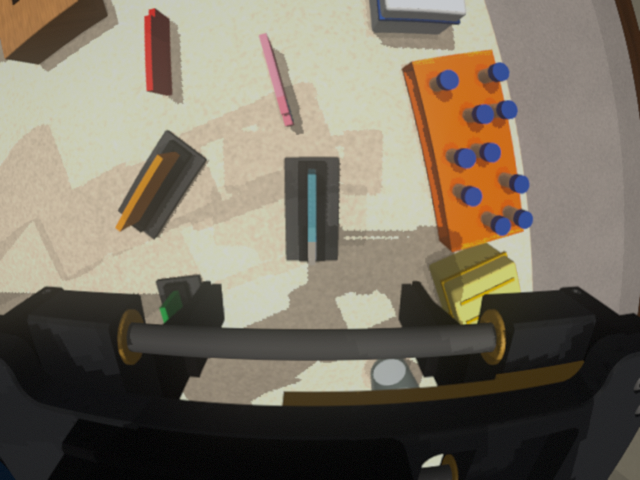

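In the wrist view the slide is upright at column 312, with its clear end at row 169 and the frosted boundary near row 242. I'll measure it there.

```bash
cat >> h.py <<'E'
def wray(uv,pos,R):
    c=bot.get_calibration("wrist");K=c['mtx'];H=c['hand_eye']
    x=(np.atleast_2d(uv).astype(float)-K[:2,2])/K[0,0]
    th=np.linalg.norm(x,axis=1,keepdims=True);k=np.sin(th)/th
    d=np.c_[x[:,:1]*k,-x[:,1:]*k,-np.cos(th)]@H[:3,:3].T@R.T
    return pos+R@H[:3,3],d
def wonz(uv,z,pos,R):
    o,d=wray(uv,pos,R);return o+d*((z-o[2])/d[:,2])[:,None]
E
python3 - <<'E'
from h import *
np.set_printoptions(precision=4,suppress=True)
W=np.load("w1.npz");p=W['p']
cv2.imwrite("pics/w1c.png",cv2.resize(p[150:270,272:352,::-1],(400,600),interpolation=cv2.INTER_CUBIC))
hsv=cv2.cvtColor(p,cv2.COLOR_RGB2HSV)
m=((hsv[...,0]>80)&(hsv[...,0]<110)&(hsv[...,1]>60)&(hsv[...,2]>90));m[:,:280]=0;m[:,345:]=0;m[:150]=0;m[270:]=0
v,u=np.nonzero(m);print(u.min(),u.max(),v.min(),v.max())
for r in range(v.min(),v.max()+1,8):
    q=u[v==r]
    if len(q): print(r,q.min(),q.max(),wonz([(q.mean(),r)],.07,W['pos'],W['R']),end=' ')
print(wonz([(311,v.min()),(312,v.max()+1)],.07,W['pos'],W['R']))
B=wonz([(285,157),(339,157),(338,261),(286,262)],.01,W['pos'],W['R']);print(B,B.mean(0))
E
```

```text
308 316 174 241
174 308 314 [[0.6749 0.2301 0.07  ]] 182 308 315 [[0.6733 0.2222 0.07  ]] 190 308 315 [[0.6711 0.2143 0.07  ]] 198 308 315 [[0.669  0.2064 0.07  ]] 206 308 315 [[0.6668 0.1985 0.07  ]] 214 308 315 [[0.6647 0.1905 0.07  ]] 222 308 315 [[0.6625 0.1824 0.07  ]] 230 308 315 [[0.6603 0.1742 0.07  ]] 238 308 316 [[0.6585 0.1658 0.07  ]] [[0.6749 0.2301 0.07  ]
 [0.6574 0.1617 0.07  ]]
[[0.6495 0.2511 0.01  ]
 [0.7095 0.2349 0.01  ]
 [0.6774 0.1127 0.01  ]
 [0.6153 0.1282 0.01  ]] [0.6629 0.1817 0.01  ]
```

View pics/w1c.png

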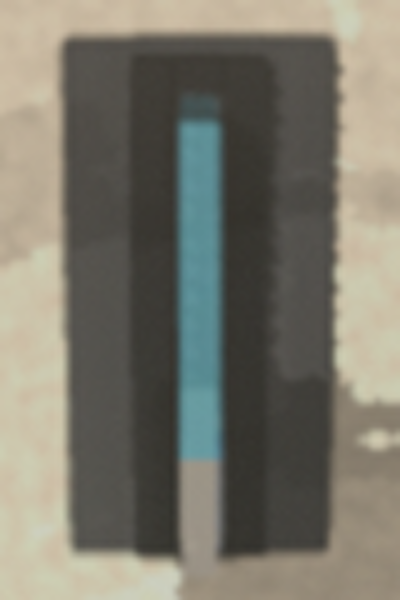

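All views agree: the lateral position is within 1 mm and the along-slide position within 3 mm. Descending with the jaws partly closed.

Call:
{"fn": "jog_arm", "kwargs": {"motion": [-1, 20, 0, 0, 0, 0, -2, 55, 0, 0, 0, 0, -3, 95, 0, 0, 0, 0, -3, 135, 0, 0, 0, 0, -3, 170, 0, 0, 0, 0, -3, 200, 0, 0, 0, 0, -3, 220, 0, 0, 0, 0, -3, 232, 0, 0, 0, 0, -3, 238, 0, 0, 0, 0, -3, 239, 0, 0, 0, 0, -3, 239, 0, 0, 0, 0], "gripper": 0.4}}

```text
time_s: 4.7
position: [0.667, 0.1928, 0.0614]
tcp_rot: [[-0.262, 0.002, 0.965], [-0.965, 0.0, -0.262], [-0.001, -1.0, 0.001]]
force: [-0.2, -1.2, -0.2]
opening: 0.4
```

Run:
```python
from h import *
np.set_printoptions(precision=4,suppress=True)
s=bot.read_state();print(s['time_s'],s['joint_positions'],s['position'],s['opening'])
p,d=bot.capture("wrist");cv2.imwrite("pics/wrist2.png",p[:,:,::-1])
```

```text
4.7 [ 6.9239 47.9052 78.3063  0.0006 53.6956 22.1276] [0.667  0.1928 0.0614] 0.4002755308397309
```

View pics/wrist2.png

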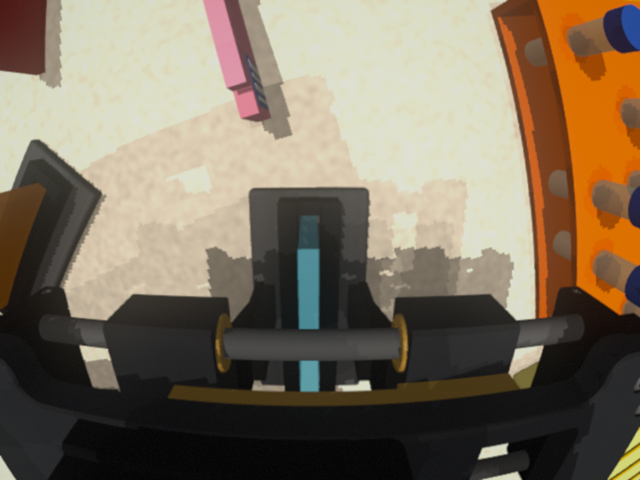

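The slide, at column 309, stands centred between the fingers, whose midpoint is about column 312. Closing.

Call:
{"fn": "jog_arm", "kwargs": {"motion": [-3, 0, 0, 0, 0, 0, -3, 0, 0, 0, 0, 0, -3, 0, 0, 0, 0, 0, -3, 0, 0, 0, 0, 0, -3, 0, 0, 0, 0, 0, -3, 0, 0, 0, 0, 0], "gripper": 0}}

```text
time_s: 5.5
position: [0.6672, 0.1957, 0.0606]
tcp_rot: [[-0.262, -0.0, 0.965], [-0.965, 0.0, -0.262], [-0.0, -1.0, -0.0]]
force: [0.1, 0.7, 0.8]
opening: 0.088
```

Opening is 7.7 mm, which matches the glass. Lifting.

Call:
{"fn": "jog_arm", "kwargs": {"motion": [0, -8, 0, 0, 0, 0, 0, -25, 0, 0, 0, 0, 0, -50, 0, 0, 0, 0, 0, -80, 0, 0, 0, 0, 0, -115, 0, 0, 0, 0, 0, -150, 0, 0, 0, 0, 0, -185, 0, 0, 0, 0, 0, -215, 0, 0, 0, 0, 0, -235, 0, 0, 0, 0, 0, -240, 0, 0, 0, 0, 0, -240, 0, 0, 0, 0]}}

```text
time_s: 6.88
position: [0.6669, 0.1956, 0.3009]
tcp_rot: [[-0.262, 0.0, 0.965], [-0.965, 0.0, -0.262], [-0.0, -1.0, 0.0]]
force: [-0.9, -0.6, -1.3]
opening: 0.089
```

Run:
```python
from h import *
np.set_printoptions(precision=4,suppress=True)
s=bot.read_state();print(s['time_s'],s['joint_positions'],s['position'],s['opening'],s['force'])
p,d=bot.capture("scene");cv2.imwrite("pics/scene3.png",p[:,:,::-1])
p,d=bot.capture("wrist");cv2.imwrite("pics/wrist3.png",p[:,:,::-1])
```

```text
6.875 [ 7.159  33.0975 67.2179 -0.0009 79.6635 22.3614] [0.6669 0.1956 0.3009] 0.08868481681413 [-0.9144 -0.602  -1.2689]
```

View pics/scene3.png

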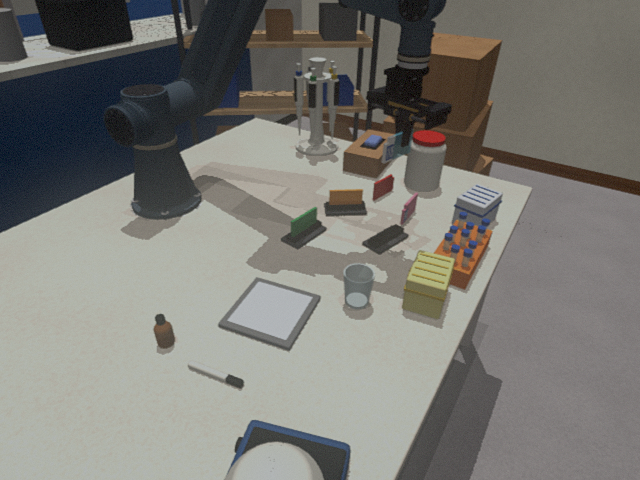

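Lifted. Moving over the pad, tool still down.

Call:
{"fn": "jog_arm", "kwargs": {"motion": [10, 0, 0, 0, 0, 0, 32, 0, 0, 0, 1, 0, 62, 0, 1, 0, 2, 0, 96, 0, 1, 0, 3, 0, 130, 0, 1, 0, 4, 0, 165, 0, 1, 0, 5, 0, 200, 0, 2, 0, 6, 0, 235, 0, 2, 0, 7, 0, 270, 0, 2, 0, 8, 0, 302, 0, 2, 0, 9, 0, 332, 0, 3, 0, 10, 0, 354, 0, 3, 0, 11, 0, 366, 0, 3, 0, 11.3, 0, 368, 0, 3, 0, 11.3, 0, 368, 0, 3, 0, 11.3, 0]}}

```text
time_s: 8.85
position: [0.5736, -0.1596, 0.3005]
tcp_rot: [[-0.446, -0.0, 0.895], [-0.895, 0.001, -0.446], [-0.0, -1.0, -0.0]]
force: [-0.3, -0.1, -0.5]
opening: 0.094
```

Run:
```python
from h import *
np.set_printoptions(precision=4,suppress=True)
s=bot.read_state();print(s['time_s'],s['joint_positions'],s['position'],s['tcp_rot'],s['opening'],s['force'])
D=[([59.27299,30.2789,82.1576,67.6879],[.21849,.58483,.24357]),([6.7524,32.8733,67.81,79.3326],[.665,.1907,.2998]),([6.9239,47.9052,78.3063,53.6956],[.667,.1928,.0614]),([7.159,33.0975,67.2179,79.6635],[.6669,.1956,.3009])]
q=s['joint_positions'];D.append(([q[0],q[1],q[2],q[4]],s['position']))
A=[];b=[]
for q,x in D:
    q=np.radians(q);rho=x[0]*np.cos(q[0])+x[1]*np.sin(q[0]);lat=-x[0]*np.sin(q[0])+x[1]*np.cos(q[0]);t=q[1]+q[2];print(rho,lat)
    A+=[[1,0,np.sin(q[1]),np.sin(t),np.cos(t)],[0,1,np.cos(q[1]),np.cos(t),-np.sin(t)]];b+=[rho,x[2]]
r=np.linalg.lstsq(np.array(A),np.array(b),rcond=None);print(r)
```

```text
8.85 [-26.3065  24.5889  82.6252   0.0283  72.8029   0.1559] [ 0.5736 -0.1596  0.3005] [[-0.4457 -0.0001  0.8952]
 [-0.8952  0.0006 -0.4457]
 [-0.0005 -1.     -0.0003]] 0.09358323627925874 [-0.3412 -0.0754 -0.5473]
0.6143636668849155 0.11100132346832847
0.6828095635671372 0.11118718406927908
0.685377885412488 0.1109864594782017
0.686077246370349 0.1109638770631222
0.5849718829963981 0.11113373071489929
(array([-0.0004, -0.0107,  0.5899,  0.3911,  0.1145]), array([0.]), np.int32(5), array([3.8601, 3.1514, 0.2643, 0.2626, 0.172 ]))
```

Tilting 25° first. I'll use the joint readings to solve for the wrist geometry, because joint 5 may get near its limit.

Call:
{"fn": "jog_arm", "kwargs": {"motion": [0, 0, 0, 3, 0, 0, 0, 0, 0, 8, 0, 0, 0, 0, 0, 14, 0, 0, 0, 0, 0, 20, 0, 0, 0, 0, 0, 24, 0, 0, 0, 0, 0, 25, 0, 0, 0, 0, 0, 25, 0, 0]}}

```text
time_s: 9.72
position: [0.5739, -0.1596, 0.3007]
tcp_rot: [[-0.445, 0.378, 0.812], [-0.895, -0.188, -0.404], [-0.0, -0.906, 0.422]]
force: [-0.9, -0.1, -0.6]
opening: 0.088
```

Run:
```python
from h import *
np.set_printoptions(precision=4,suppress=True)
s=bot.read_state();q=s['joint_positions'];x=s['position'];print(s['time_s'],q,x,s['tcp_rot'],s['force'])
q=np.radians(q);rho=x[0]*np.cos(q[0])+x[1]*np.sin(q[0]);t=q[1]+q[2];k=[-0.0004,-0.0107,.5899,.3911,.1145]
wr=k[0]+k[2]*np.sin(q[1])+k[3]*np.sin(t)+k[4]*np.cos(t);wz=k[1]+k[2]*np.cos(q[1])+k[3]*np.cos(t)-k[4]*np.sin(t)
a=t+q[4];print(np.degrees(a),"L from rho",(rho-wr)/np.sin(a),"L from z",(x[2]-wz)/(1+np.cos(a)))
```

```text
9.725 [-26.2479  16.677  100.3855  -0.1234  37.9619   0.2791] [ 0.5739 -0.1596  0.3007] [[-0.4453  0.3781  0.8116]
 [-0.8954 -0.1879 -0.4037]
 [-0.0001 -0.9065  0.4222]] [-0.9263 -0.092  -0.5804]
155.0244269970258 L from rho 0.2848148578526196 L from z 0.28026995844591557
```

Run:
```python
import numpy as np
k=[-0.0004,.273,.5899,.3911,.1145];L=.284
Ls=np.hypot(k[3],k[4]);g=np.arctan2(k[4],k[3])
lab0=np.array([.568,-.215])
for lz in (.24,.28):
 for be in (46,50,55):
  for ps in (-26,-45,-60,-80,-100,10,30,50):
   b=np.radians(be);p=np.radians(ps)
   e=np.array([np.cos(p),np.sin(p),0]);a=np.sin(b)*e+np.array([0,0,-np.cos(b)]);y=np.cos(b)*e+np.array([0,0,np.sin(b)])
   xs=np.array([np.sin(p),-np.cos(p),0])
   tcp=np.r_[lab0,lz]-.027*a-.051*xs-.004*y
   w=tcp-L*a;r=np.hypot(w[0],w[1]);rho=np.sqrt(r*r-.111**2);j1=np.arctan2(w[1],w[0])-np.arcsin(.111/r)
   X=rho-k[0];Z=w[2]-k[1];D=np.hypot(X,Z)
   q3=np.pi-np.arccos((k[2]**2+Ls**2-D*D)/(2*k[2]*Ls))-g
   q2=np.arctan2(X,Z)-np.arccos((k[2]**2+D*D-Ls**2)/(2*k[2]*D));t=q2+q3
   c,s=np.cos(j1),np.sin(j1)
   ai=np.array([a[0]*c+a[1]*s,-a[0]*s+a[1]*c,a[2]])
   f=np.array([np.sin(t),0,np.cos(t)]);n=np.array([np.cos(t),0,-np.sin(t)])
   q5=np.arccos(ai@f);q4=np.arctan2(ai[1],ai@n)
   print(lz,be,ps,np.round(np.degrees([j1,q2,q3,q4,q5]),1),np.round(tcp,3))
```

```text
0.24 46 -26 [-26.6  20.8 118.5 175.    5.4] [ 0.57  -0.159  0.256]
0.24 46 -45 [-16.9  23.8 111.7 -84.4  19.9] [ 0.588 -0.163  0.256]
0.24 46 -60 [-12.1  27.2 104.3 -69.3  34.8] [ 0.601 -0.17   0.256]
0.24 46 -80 [ -9.4  32.3  92.9 -57.6  53.5] [ 0.614 -0.184  0.256]
0.24 46 -100 [ -9.8  37.6  81.  -49.6  70.8] [ 0.622 -0.202  0.256]
0.24 46 10 [-47.7  20.8 118.5  75.2  39. ] [ 0.537 -0.169  0.256]
0.24 46 30 [-53.7  24.1 111.2  58.8  56.7] [ 0.523 -0.182  0.256]
0.24 46 50 [-55.1  28.7 100.9  46.7  72.7] [ 0.515 -0.199  0.256]
0.24 50 -26 [-26.7  22.2 121.3 177.8  13.5] [ 0.569 -0.159  0.254]
0.24 50 -45 [ -16.    25.1  114.  -102.8   22.4] [ 0.588 -0.162  0.254]
0.24 50 -60 [-10.8  28.4 106.  -79.3  36.2] [ 0.601 -0.169  0.254]
0.24 50 -80 [ -8.   33.5  93.9 -63.2  54.7] [ 0.614 -0.183  0.254]
0.24 50 -100 [ -8.5  38.9  81.2 -53.5  72.2] [ 0.622 -0.201  0.254]
0.24 50 10 [-49.6  22.3 120.9  83.6  41.6] [ 0.536 -0.169  0.254]
0.24 50 30 [-55.6  25.6 112.7  63.3  58.7] [ 0.522 -0.182  0.254]
0.24 50 50 [-56.7  30.2 101.5  49.5  74.7] [ 0.514 -0.2    0.254]
0.24 55 -26 [-26.7  24.5 12
[... 1418 characters left out ...]
 43. ] [ 0.536 -0.169  0.294]
0.28 50 30 [-55.6  21.3 110.5  60.   61.8] [ 0.522 -0.182  0.294]
0.28 50 50 [-56.7  26.6  99.6  48.5  78.3] [ 0.514 -0.2    0.294]
0.28 55 -26 [-26.7  18.8 122.3 177.9  16.1] [ 0.568 -0.158  0.292]
0.28 55 -45 [ -14.9   22.3  114.5 -106.8   25.5] [ 0.587 -0.162  0.292]
0.28 55 -60 [ -9.3  26.1 106.1 -83.2  39.7] [ 0.6   -0.168  0.292]
0.28 55 -80 [ -6.4  31.9  93.3 -66.9  58.7] [ 0.614 -0.182  0.292]
0.28 55 -100 [ -7.1  37.9  79.9 -57.2  76.7] [ 0.622 -0.2    0.292]
0.28 55 10 [-51.8  19.2 121.4  84.8  46.5] [ 0.535 -0.169  0.292]
0.28 55 30 [-57.8  23.3 112.4  65.2  64.4] [ 0.521 -0.183  0.292]
0.28 55 50 [-58.4  28.6 100.5  52.   80.7] [ 0.513 -0.201  0.292]
```

Run:
```python
from h import *
from scipy.spatial.transform import Rotation as Ro
np.set_printoptions(precision=3,suppress=True)
s=bot.read_state();R=s['tcp_rot'];x=s['position']
b=np.radians(52);p=np.radians(-80)
e=np.array([np.cos(p),np.sin(p),0]);a=np.sin(b)*e+np.array([0,0,-np.cos(b)]);y=np.cos(b)*e+np.array([0,0,np.sin(b)])
xs=np.cross(a,y);tcp=np.array([.568,-.215,.25])-.027*a-.051*xs-.004*y
Rt=np.c_[xs,a,y];print(xs,tcp)
sh=R.T@(tcp-x)*1000;rv=Ro.from_matrix(R.T@Rt).as_rotvec(degrees=True);print(sh,rv,np.linalg.norm(rv))
f=lambda u:u*u*(3-2*u)
for i in range(1,13):
    u=f(i/12);print(np.r_[sh*u,rv*u].round(1).tolist(), (x+R@(sh/1000*u))[2].round(3),np.degrees(np.arccos(-(R@Ro.from_rotvec(rv*u,degrees=True).as_matrix())[2,1])).round(0))
```

```text
[-0.985 -0.174 -0.   ] [ 0.614 -0.183  0.263]
[ 2.8   53.29  26.244] [ 25.017  42.283 -33.628] 59.535909273827436
[0.1, 1.0, 0.5, 0.5, 0.8, -0.7] 0.3 25.0
[0.2, 3.9, 1.9, 1.9, 3.1, -2.5] 0.298 27.0
[0.4, 8.3, 4.1, 3.9, 6.6, -5.3] 0.295 29.0
[0.7, 13.8, 6.8, 6.5, 11.0, -8.7] 0.291 32.0
[1.1, 20.0, 9.9, 9.4, 15.9, -12.6] 0.287 35.0
[1.4, 26.6, 13.1, 12.5, 21.1, -16.8] 0.282 39.0
[1.7, 33.2, 16.4, 15.6, 26.4, -21.0] 0.277 42.0
[2.1, 39.5, 19.4, 18.5, 31.3, -24.9] 0.273 45.0
[2.4, 45.0, 22.1, 21.1, 35.7, -28.4] 0.269 48.0
[2.6, 49.3, 24.3, 23.2, 39.2, -31.1] 0.266 50.0
[2.7, 52.2, 25.7, 24.5, 41.5, -33.0] 0.264 52.0
[2.8, 53.3, 26.2, 25.0, 42.3, -33.6] 0.263 52.0
```

Joint 5 would end near 57°, well away from its limit. Executing.

Call:
{"fn": "jog_arm", "kwargs": {"motion": [0, 1, 0, 0.5, 1, -1, 0, 4, 2, 2, 3, -2.5, 0, 8, 4, 4, 6.5, -5, 1, 14, 7, 6.5, 11, -9, 1, 20, 10, 9.5, 16, -12.5, 1, 27, 13, 12.5, 21, -17, 2, 33, 16, 15.5, 26.5, -21, 2, 40, 19, 18.5, 31.5, -25, 2, 45, 22, 21, 35.5, -28.5, 3, 49, 24, 23, 39, -31, 3, 52, 26, 24.5, 41.5, -33, 3, 53, 26, 25, 42.3, -33.6, 3, 53, 26, 25, 42.3, -33.6, 3, 53, 26, 25, 42.3, -33.6]}}

```text
time_s: 11.48
position: [0.6133, -0.1835, 0.2638]
tcp_rot: [[-0.985, 0.137, 0.106], [-0.173, -0.776, -0.607], [-0.001, -0.616, 0.788]]
force: [-0.3, 0.4, 0.0]
opening: 0.088
```

Run:
```python
from h import *
np.set_printoptions(precision=4,suppress=True)
s=bot.read_state();print(s['time_s'],s['joint_positions'],s['position'],s['opening'],s['force'])
R=s['tcp_rot'];print(R, s['position']+R@[.051,.027,.004])
for n in("scene","top","wrist"):
    p,d=bot.capture(n);cv2.imwrite(f"pics/{n}5.png",p[:,:,::-1]);np.savez(n+"5.npz",p=p,d=d)
S=cv2.imread("pics/scene5.png")
cv2.imwrite("pics/s5c.png",cv2.resize(S[150:330,180:400],(780,590),interpolation=cv2.INTER_CUBIC))
S=cv2.imread("pics/top5.png")
cv2.imwrite("pics/t5c.png",cv2.resize(S[160:320,300:500],(750,600),interpolation=cv2.INTER_CUBIC))
```

```text
11.475 [ -7.4912  33.2114  94.0099 -65.197   55.876  113.5037] [ 0.6133 -0.1835  0.2638] 0.08810711561286345 [-0.268  0.43   0.035]
[[-0.985   0.1367  0.1057]
 [-0.1727 -0.7759 -0.6067]
 [-0.0009 -0.6159  0.7878]] [ 0.5672 -0.2157  0.2503]
```

View pics/s5c.png

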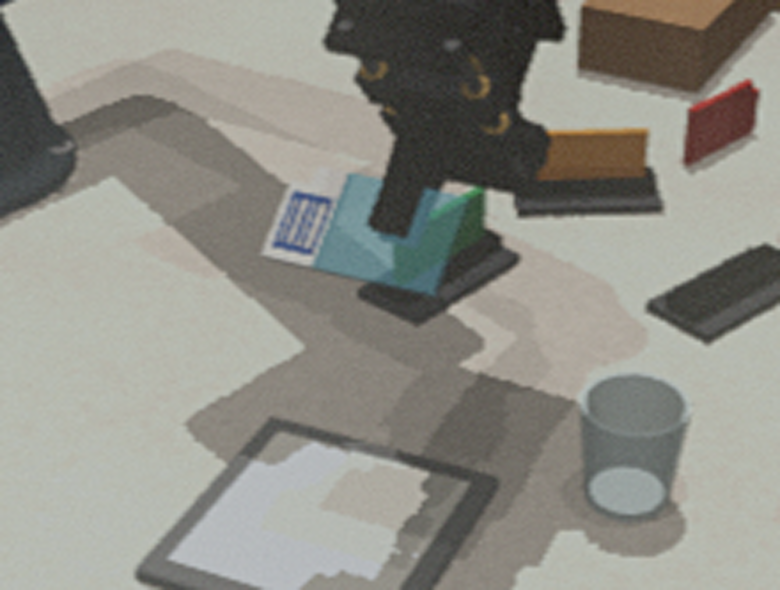

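View pics/t5c.png

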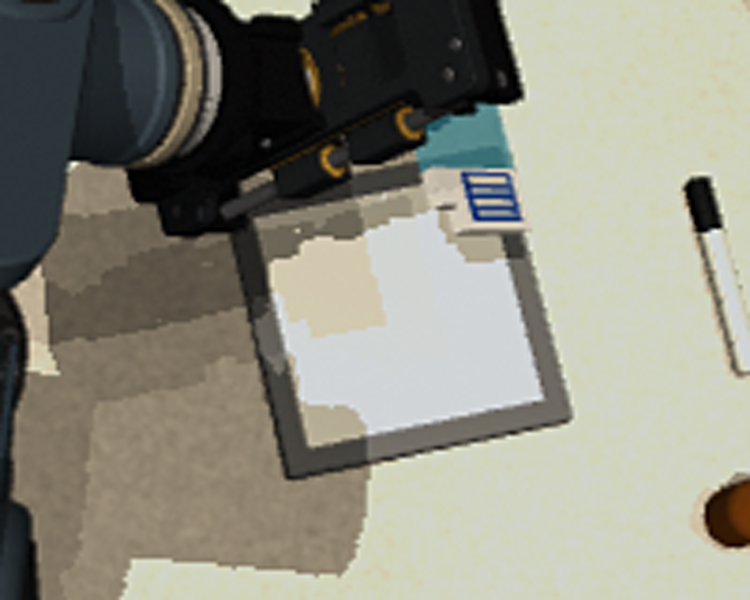

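View pics/scene5.png

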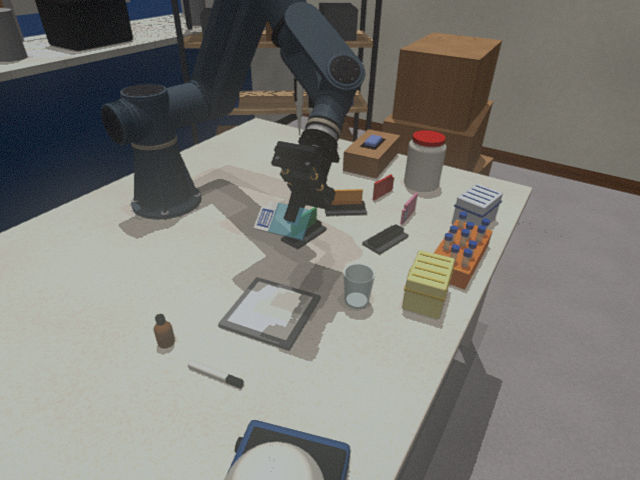

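The blue label faces up and is visible in both views, at about (431,212) in top and (265,218) in scene. Triangulating it.

Run:
```python
from h import *
np.set_printoptions(precision=4,suppress=True)
pts={}
for n,(u0,u1,v0,v1) in {"top":(415,445,195,225),"scene":(250,278,200,232)}.items():
    p=np.load(n+"5.npz")['p'];h=cv2.cvtColor(p,cv2.COLOR_RGB2HSV)
    m=np.zeros((480,640),np.uint8);m[v0:v1,u0:u1]=((h[...,0]>108)&(h[...,0]<130)&(h[...,1]>60))[v0:v1,u0:u1]
    m=cv2.morphologyEx(m,cv2.MORPH_CLOSE,np.ones((5,5)));c=max(cv2.findContours(m,0,2)[0],key=cv2.contourArea)
    r=cv2.minAreaRect(c);print(n,r);pts[n]=r[0]
(o1,d1),(o2,d2)=ray("top",pts["top"]),ray("scene",pts["scene"])
d1,d2=d1[0],d2[0];k=np.linalg.lstsq(np.c_[d1,-d2],o2-o1,rcond=None)[0]
a,b=o1+k[0]*d1,o2+k[1]*d2;print(a,b,np.linalg.norm(a-b));m=(a+b)/2
print("label",m,"to pad",np.linalg.norm(m[:2]-[.568,-.215]))
for n,z in(("top",.25),("scene",.25)):
    P=cloud(n,np.load(n+"5.npz")['d']);u,v=map(int,np.round(pts[n]));Q=P[v-3:v+4,u-3:u+4].reshape(-1,3);Q=Q[~np.isnan(Q[:,0])]
    c=Q.mean(0);nn=np.linalg.svd(Q-c)[2][2];print(n,c,"normal tilt",np.degrees(np.arccos(abs(nn[2]))))
# pad from scene
b=np.array([(180+x*220/780,150+y*180/590) for x,y in[(272,418),(497,483),(140,575)]]);q=onz("scene",b,.012);print(q,(q[1]+q[2])/2)
s=bot.read_state();print(s['time_s'],np.abs(s['qvel']).max(),s['opening'])
```

```text
top ((430.5, 212.0), (12.0, 15.0), 90.0)
scene ((264.8999938964844, 217.30001831054688), (10.75174331665039, 17.708751678466797), 18.43494987487793)
[ 0.5687 -0.2154  0.2506] [ 0.5675 -0.2164  0.2506] 0.0015906041792239532
label [ 0.5681 -0.2159  0.2506] to pad 0.0009265122093672776
top [ 0.5679 -0.2138  0.2536] normal tilt 39.089841792381414
scene [ 0.5677 -0.2162  0.2511] normal tilt 35.823263416500154
[[ 0.4742 -0.15    0.012 ]
 [ 0.6396 -0.1264  0.012 ]
 [ 0.5066 -0.3156  0.012 ]] [ 0.5731 -0.221   0.012 ]
11.625 0.2047774608988648 0.09047508267995334
```

The label is 1 to 7 mm from the pad centre, depending on the view used for the pad. It is 0.25 m up at a 36–39° slant, held and still.

Run:
```python
from rig import bot
print(bot.hand_in())
```

```text
the job is handed in; nothing more can be done
None
```

I took the notched slide out of its stand by the clear glass and handed in while holding it still over the light pad, label face up. No verdict was reported.

- **Grip:** the fingers closed on the clear glass about 34–37 mm from the frosted part. The opening stayed at about 7.7–8.2 mm through the lift and the move, which matches the 8 mm glass.
- **Label position:** triangulated from the top and scene cameras, its middle was at (0.568, -0.216, 0.251) m; the two rays missed each other by 1.6 mm. The position worked out from the arm pose was about 1 mm away.
- **Over the pad:** the label was 1 mm from the pad centre as seen from the top camera. A coarser reading of the pad from the scene camera put its centre about 7 mm away. Both are well inside the 50 mm limit.
- **Slant:** 38° by the arm pose, and 36° and 39° by depth from the two cameras.
- **Stillness:** the largest joint speed at the last reading was 0.2 degrees/s, 11.6 s into the 35 s.
- **Other objects:** in the last pictures the coloured plates and the bystanders looked unmoved; I judged that by eye and did not measure it.

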